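# Loupe over the miniature chair

### The arm

A 6-joint arm with a two-finger parallel gripper is mounted at the origin on the work surface. World frame = base frame: x ahead of the robot, y to its left, z up, the work surface at z = 0. Lengths are in m, angles in rad, forces in N, time in s.
With the tool pointing down it reaches from about 0.275 to 0.825 m from the base axis. Payload 4.9 kg.
Tool frame: the origin (TCP) lies midway between the tips of the shut fingers; the grasp point (between the pads) lies 19 mm behind it (bot.grip_depth is the distance from the TCP to the grasp point, in m); z points along the fingers, y is the line along which they close (so a half turn about z gives the same grasp; the last joint's range is limited). The gripper opens to 85 mm and grips with 20 to 120 N. Pads are 22 mm wide; open, the fingers measure 114 mm over their backs; the gripper's body (76 mm by 85 mm) begins 54 mm behind the grasp point. The pads swing forward as they close: fully open they stand 13 mm farther back than shut.
Start: joints at [1.081, 0.326, -0.193, 1.052, 0, 1.437], TCP at [0.192, 0.516, 0.231] pointing down, gripper open.
Joint ranges: [-2.65, 2.65], [-0.97, 1.79], [-1.3, 1.35], [-1.93, 2.1], [-1.47, 1.37], [-3.14, 3.14]. Speed limits (rad/s): [2.57, 2.57, 3.14, 3.14, 3.14, 3.14].

### API

Orientations are given as a unit quaternion [w, x, y, z].
In Python, from cell import bot gives the robot as it stands. Calls block until the motion is done:
- bot.move_pose(position, orientation): joint-space move of the TCP to a pose.
- bot.move_linear(position, speed=0.15, rotation=None, until_force=None): straight line of the TCP; rotation=None keeps the orientation; speed is the mean speed in m/s. With until_force (N) it stops when the force on the tool has changed by that much, and returns True; else False.
- bot.goto_joints(angles): joint-space move.
- bot.set_gripper(opening, grasp_force=None): opening from 0.0 (shut) to 1.0 (fully open); grasp_force is the grip in N (None keeps the last); returns when the fingers have stopped.
- bot.wait(seconds).
- bot.solve_ik(position, orientation): joint angles nearest the present ones, or None.
- bot.camera(name): name is "scene" or "top"; returns the picture (384x512x3 uint8, red, green, blue); there is no depth.
- bot.calibration(name): a dict with "mtx" (3x3 intrinsics, pixels), "extrinsics" (4x4, takes a point from world to camera coordinates). Camera axes: x right, y down, z forward; pixel columns grow to the right and rows downward; lengths in m; the calibration is good to about 2 mm. A picture is of the moment at which its call begins. calibration takes no time and is no camera call.
A pose or a line that the arm cannot do raises bot.PlanningError and nothing moves.
- bot.close_job(): hands the job in; it is judged then, once.
Trained networks look in the newest picture that a camera, given by its name, has taken for a name from the list of things; names that differ only in an ending like _2 or _b are one class to them, and where a whole thing is asked for, a point or a joint stands for the part that bears it (a point fixed in the world has none). Each returns a list of dicts, best first, with "confidence" (0 to 1); they miss things now and then, are a little off and sometimes report something else, mostly with a low value. They report only what shows in the picture. A call takes as long as a camera call. They do not tell look-alikes from the thing itself.
- bot.search_frame(camera, thing): "bbox" ([left, top, width, height] in pixels, round what is visible of it).
Readings, each from a call of its own:
- bot.read_clock(): time.
- bot.read_joint_positions(): joint angles.
- bot.read_joint_vel(): joint speeds.
- bot.read_joint_efforts(): joint torques, N m.
- bot.read_position(): TCP position.
- bot.read_tool_rot(): TCP orientation.
- bot.read_ft_force(): force on the tool from outside, world axes, zero at the start.
- bot.read_moment(): the same for the moment, N m.
- bot.read_gripper_width(): opening from 0.0 (shut) to 1.0 (fully open).
- bot.read_finger_force(): force on a finger pad.
Only numpy, scipy, OpenCV 4.12 (cv2) and the standard library are available. Lean on these libraries where they do the work, as an engineer would, in place of code of your own. Each camera call takes 0.05 s, during which the arm holds its last target. There are 200 camera calls.

### The job

Swing the small wooden cabinet's door wide open, lift the loupe out of the rack on the inside of the door, and hold it level over the miniature chair on the inspection stand: lens centred above the chair, lower rim of the lens barrel at the height of the pointer on the stand's post. Finish while still holding the loupe there, steady and clear of everything but the gripper, with the door left open and without having shifted the chair or the pointer.

Things in the scene. Friction and masses are not known exactly. Their poses are not given: they have to be found in the camera images.
- cabinet: Light-wood table cabinet, 190 mm deep (x), 240 mm wide (y), 175 mm high, fixed to the table; origin at the centre of its underside; its door is on its -x side, facing the robot. It has a roof, so the loupe cannot be reached while the door is shut.
- door (a joint): Angle of the cabinet's door (rad): 0 shut, up to 1.9 open. Wooden panel 236 mm wide, 15 mm thick, top edge 171 mm above the table. Upright hinge at the cabinet's +y front edge; from above it turns clockwise as it opens, the free edge coming towards the robot. It moves with about 1 N at the handle and stays where it is left.
- door_handle (a point): Grip point on the door's handle, an upright round steel bar 11 mm thick, 35 mm off the door's outer face and 30 mm from its free edge, to be pinched from above. The point is on the bar's axis, 135 mm above the table; the bar ends 24 mm higher, the door's top edge is 36 mm higher. It moves with the door and has the door's axes.
- door_hinge (a point): Point on the door's upright hinge axis, at the door's outer face. Axes of the door: z up, -y from the hinge to the free edge, -x out of the outer face (x into the rack's side). With the door shut they are the cabinet's axes.
- rack (a point): Point on the floor of the plywood rack inside the door, under the centre of the loupe's barrel; moves with the door (door's axes). Floor 116 mm above the table, reaching 98 mm from the door's inner face; the loupe's centre line is 60 mm from that face. 6 mm ribs stand around the barrel and the handle's tail, none beside the handle's middle. Lift straight up.
- loupe: Black loupe, ~70 g: round lens barrel 52 mm across, 22 mm tall; flat-sided handle 14 mm wide and tall along the loupe's -x, tail 105 mm from the barrel's axis. Origin: barrel axis at its lower rim; z up when level. Handle is 8 to 22 mm above the origin; grip its middle, 65 mm from the axis. In the rack it lies level, barrel towards the hinge, tail to the free edge (loupe x = door y).
- stand: Fixed inspection stand: wooden base 150 x 86 x 10 mm with a round stage (54 mm across, top 30 mm above the table) at the origin, which is on the stage's axis at table height, and a thin upright steel post 75 mm away along the stand's +x (its far side), its top 180 mm above the table.
- chair: Blue miniature chair, 26 x 26 mm and 34 mm high, 15 g, standing loose on the stand's round stage (its top is 64 mm above the table); origin at the centre of its underside. Other chairs like it lie on the table; only this one is on the stage.
- pointer_tip (a point): Tip of the small flat pointer (8 mm wide, 3 mm thick) on the collar of the stand's post, 46 mm from the stage's axis; this point is at mid thickness and marks the focal height, 105 to 155 mm above the table. The collar sits by friction on the post and is not to be shifted.
There are look-alikes about, which are no part of the job. Leave any purple look-alike of the chair alone.

How it is judged:
By the outcome, as a careful person would: the job done as asked, in the order asked, and still so for the second after the job is handed in, while the arm keeps its last pose, push and grip.
It also fails if it takes over 51 s, if anything falls off the work surface, if the arm or the gripper's body presses on something with over 40 N, if the wrist force passes 120 N, or if a joint passes its speed limit or range.

## Working session

There is one attempt and no reset: what is moved stays moved. The work goes in short steps, each a Python script; the robot and the scene stay as the last script left them, time stands still between calls to the robot, and variables do not carry over. Pictures are saved under pics/ and viewed, at most 10 in all, crops included, and the job is handed in when it is done.

```bash
mkdir -p pics; ls; python3 - <<'E'
from cell import bot
import cv2,numpy as np
for c in("scene","top"):
    im=bot.camera(c); cv2.imwrite(f"pics/{c}0.png",cv2.resize(im[:,:,::-1],None,fx=1.5,fy=1.5,interpolation=cv2.INTER_CUBIC))
    k=bot.calibration(c); print(c,np.round(k["mtx"],1).tolist(),np.round(k["extrinsics"],4).tolist())
    for t in("cabinet","door","door_handle","stand","chair","pointer_tip","loupe"):
        print(t,[(np.round(d["bbox"]).astype(int).tolist(),round(d["confidence"],2)) for d in bot.search_frame(c,t)][:5])
print(bot.read_clock(),bot.read_tool_rot())
E
```

```text
pics
scene [[491.6, 0.0, 257.0], [0.0, 491.6, 192.0], [0.0, 0.0, 1.0]] [[0.4382, 0.8989, 0.0086, -0.299], [0.7099, -0.3402, -0.6167, -0.3524], [-0.5514, 0.2763, -0.7872, 1.3815], [0.0, 0.0, 0.0, 1.0]]
cabinet [([256, 152, 175, 172], 0.72)]
door [([259, 156, 108, 55], 0.6)]
door_handle [([258, 154, 108, 77], 0.72)]
stand [([104, 231, 48, 72], 0.69)]
chair [([170, 224, 15, 16], 0.76), ([118, 237, 16, 16], 0.54)]
pointer_tip [([256, 151, 112, 93], 0.34)]
loupe []
top [[474.2, 0.0, 261.5], [0.0, 474.2, 189.7], [0.0, 0.0, 1.0]] [[0.0016, -0.9997, -0.0237, 0.0398], [-0.9883, 0.002, -0.1525, 0.6233], [0.1525, 0.0236, -0.988, 0.9903], [0.0, 0.0, 0.0, 1.0]]
cabinet [([155, 71, 120, 120], 0.95)]
door [([154, 153, 123, 37], 0.63)]
door_handle [([155, 156, 119, 37], 0.81), ([399, 169, 13, 20], 0.41)]
stand [([362, 169, 56, 73], 0.8)]
chair [([330, 210, 17, 15], 0.61), ([384, 206, 12, 16], 0.47)]
pointer_tip [([398, 169, 13, 21], 0.53)]
loupe []
0.8 [1.40998421e-05 1.76971603e-01 9.84215957e-01 2.42900173e-05]
```

View pics/scene0.png

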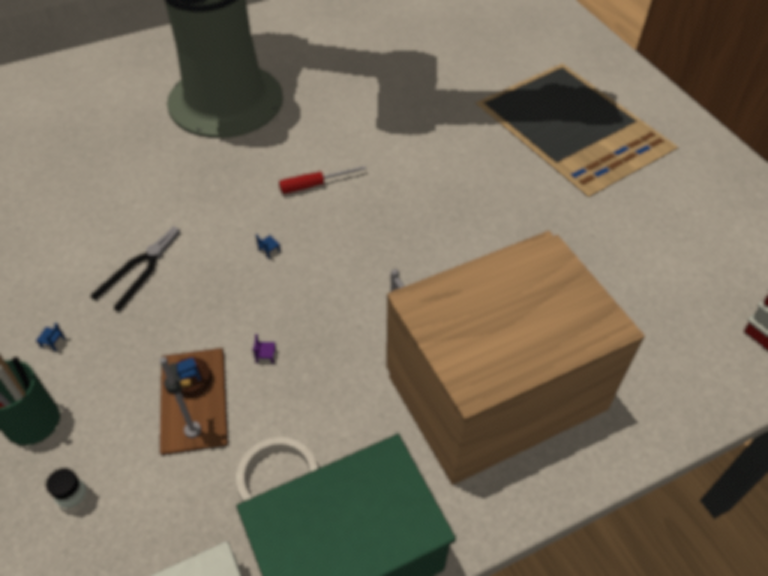

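View pics/top0.png

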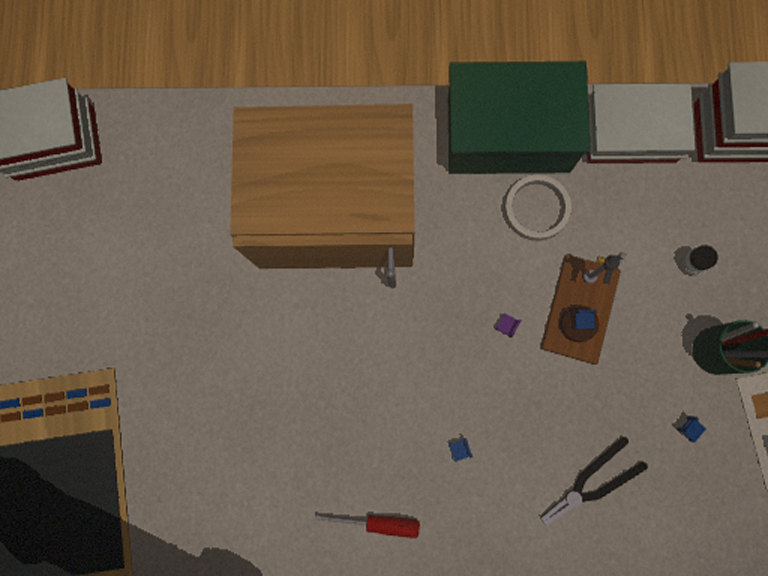

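The scene view shows the cabinet roof (corners about (389,292), (550,234), (640,337) and (465,411)) and the handle at (396,278). The stand is at about (195,400). Blue chairs in the top view are at (585,319), (459,449) and (690,428), and there is a purple one at (508,325). Only the one at (585,319) (scene (188,370)) stands on the round stage, so that is the chair meant. I'll confirm this in an enlarged crop.

```bash
cat > h.py <<'E'
from cell import bot
import cv2,numpy as np
def cal(c):
    k=bot.calibration(c); return k["mtx"],k["extrinsics"]
def proj(c,p):
    K,E=cal(c); q=K@(E[:3,:3]@np.asarray(p,float)+E[:3,3]); return q[:2]/q[2]
def ray(c,uv):
    K,E=cal(c); R=E[:3,:3]; return -R.T@E[:3,3], R.T@np.linalg.solve(K,[uv[0],uv[1],1])
def atz(c,uv,z):
    o,d=ray(c,uv); return o+d*(z-o[2])/d[2]
def tri(uvt,uvs):
    K,E=cal("top");K2,E2=cal("scene")
    X=cv2.triangulatePoints(K@E[:3],K2@E2[:3],np.float64(uvt),np.float64(uvs)).ravel()
    X=X[:3]/X[3]; return X, proj("top",X)-uvt
def crop(im,x,y,w,h,s): # pixel grid: out=(p-x+0.5)*s-0.5
    return cv2.resize(im[y:y+h,x:x+w,::-1],None,fx=s,fy=s,interpolation=cv2.INTER_CUBIC)
E
python3 - <<'E'
from h import *
t=bot.camera("top");s=bot.camera("scene")
A=crop(t,355,160,66,86,6);B=crop(s,98,226,66,86,6)
cv2.imwrite("pics/c1.png",np.hstack([A,B]))
A=crop(t,145,60,140,130,4)
B=crop(s,250,150,60,130,4)
cv2.imwrite("pics/c2.png",np.hstack([A,B])[:, :800])
E
```

```text
(no output)
```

View pics/c1.png

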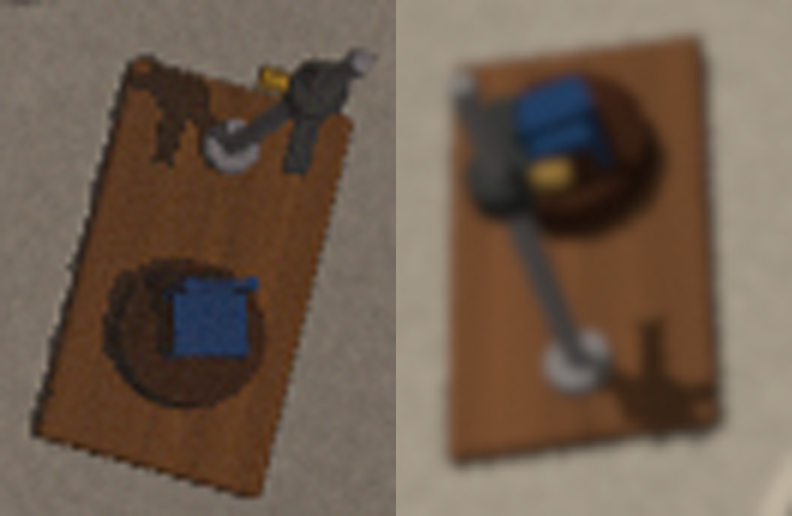

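View pics/c2.png

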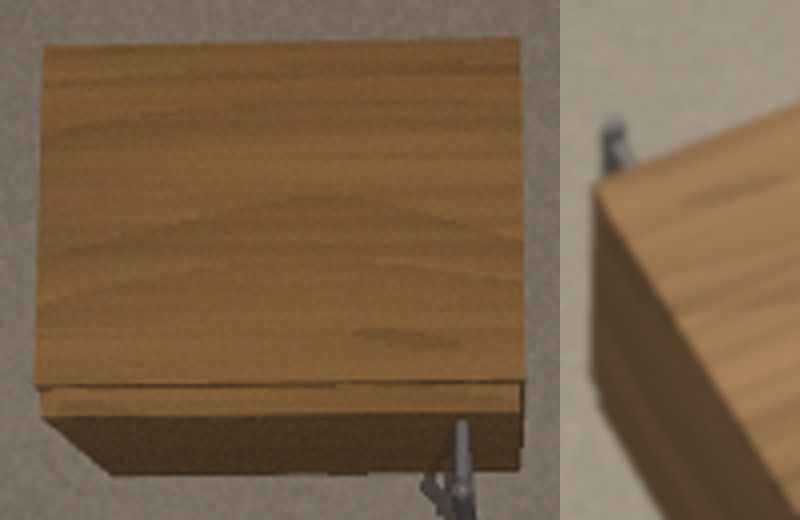

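The stage chair is confirmed: it is upright on the round stage, and its seat is at crop (210,315). The pointer is the dark tab in the top crop, running from the collar at (318,88) to a tip near (297,172). In the scene crop it runs along the post, up to about (485-396,105). The roof corners and the handle bar, with its top at (461,422), are clear.

```bash
cat >> h.py <<'E'
def Rz(a): return np.array([[np.cos(a),-np.sin(a),0],[np.sin(a),np.cos(a),0],[0,0,1]])
E
python3 - <<'E'
from h import *
from scipy.optimize import least_squares
c1=lambda u,v:((u+.5)/6-.5+355,(v+.5)/6-.5+160)
c1s=lambda u,v:((u-396+.5)/6-.5+98,(v+.5)/6-.5+226)
c2=lambda u,v:((u+.5)/4-.5+145,(v+.5)/4-.5+60)
s15=lambda u,v:((u+.5)/1.5-.5,(v+.5)/1.5-.5)
def fit(obs,x0):
    f=lambda p:np.concatenate([proj(c,Rz(p[2])@l(p)+[p[0],p[1],0])-uv for c,uv,l in obs])
    r=least_squares(f,x0,loss="soft_l1"); return r.x,np.round(r.fun.reshape(-1,2),1).tolist()
L=lambda sx,sy:(lambda p:np.array([p[3]+sx*.075,sy*.043,.01]))
o=[("top",c1(130,62),L(1,1)),("top",c1(352,120),L(1,-1)),("top",c1(258,497),L(-1,-1)),("top",c1(36,432),L(-1,1)),
("scene",c1s(700,38),L(-1,1)),("scene",c1s(720,427),L(1,1)),("scene",c1s(455,460),L(1,-1)),
("top",c1(186,333),lambda p:np.array([0,0,.03]))]
p,r=fit(o,[.5,-.2,-.2,.03]);print("stand",np.round(p,4),r)
st=lambda x,y,z:Rz(p[2])@[x,y,z]+[p[0],p[1],0]
# pointer tip height from top view: (297,171)
for uv in((297,168),(297,172)):
  q=c1(*uv)
  rr=least_squares(lambda z:proj("top",st(.046,0,z[0]))-q,[.13]);print("ptr z",rr.x,rr.fun)
for z in(.105,.115,.125,.135,.145,.155):
  a,b=proj("top",st(.046,0,z)),proj("scene",st(.046,0,z))
  print(z,((a-[355,160]+.5)*6).round(),((b-[98,226]+.5)*6+[396,0]).round(), "collar",((proj("top",st(.075,0,z))-[355,160]+.5)*6).round(),((proj("scene",st(.075,0,z))-[98,226]+.5)*6+[396,0]).round())
print("post top",((proj("top",st(.075,0,.18))-[355,160]+.5)*6).round(),((proj("scene",st(.075,0,.18))-[98,226]+.5)*6+[396,0]).round(),"foot",((proj("top",st(.075,0,.012))-[355,160]+.5)*6).round())
print("chair top c",atz("top",c1(210,317),.048)[:2])
C=lambda sx,sy:(lambda p:np.array([sx*.095,sy*.12,p[3]]))
o=[("top",c2(43,46),C(1,1)),("top",c2(520,38),C(1,-1)),("top",c2(524,382),C(-1,-1)),("top",c2(36,386),C(-1,1)),
("scene",s15(389,292),C(-1,-1)),("scene",s15(550,234),C(-1,1)),("scene",s15(640,337),C(1,1)),("scene",s15(465,411),C(1,-1))]
p2,r=fit(o,[.75,.1,0,.175]);print("cab",np.round(p2,4),r)
cb=lambda x,y,z:Rz(p2[2])@[x,y,z]+[p2[0],p2[1],0]
px=lambda P:((proj("top",P)-[145,60]+.5)*4).round()
for d in(0,.015):
  print("door outer top edge free/hinge",px(cb(-.095-d,-.117,.171)),px(cb(-.095-d,.119,.171)),"bar top",px(cb(-.095-d-.035,.119-.206,.159)))
E
```

```text
stand [ 0.5688 -0.2341 -0.2804  0.0261] [[0.2, -1.6], [0.3, -1.0], [0.2, 0.2], [-0.6, 0.2], [0.8, -1.1], [0.5, -1.2], [-1.2, 0.3], [0.7, 0.1]]
ptr z [0.1346346] [0.18389094 0.32233819]
ptr z [0.13254125] [-0.10304886 -0.18063199]
0.105 [275. 184.] [523. 136.] collar [295. 104.] [523. 219.]
0.115 [283. 179.] [515. 118.] collar [303.  99.] [515. 201.]
0.125 [291. 175.] [508. 101.] collar [311.  93.] [508. 184.]
0.135 [299. 170.] [501.  82.] collar [319.  88.] [501. 166.]
0.145 [307. 166.] [493.  64.] collar [328.  82.] [493. 148.]
0.155 [316. 161.] [486.  45.] collar [337.  76.] [485. 130.]
post top [359.  61.] [465.  82.] foot [228. 148.]
chair top c [ 0.57306553 -0.23713989]
cab [0.7525 0.1296 0.0089 0.1732] [[0.1, -0.3], [0.2, -0.3], [0.3, 6.7], [-0.7, 7.2], [-2.7, 0.5], [0.9, -4.0], [3.6, 0.3], [-0.1, 6.1]]
door outer top edge free/hinge [520. 410.] [ 37. 416.] bar top [459. 486.]
door outer top edge free/hinge [520. 441.] [ 36. 446.] bar top [459. 517.]
```

```bash
python3 - <<'E'
from h import *
from scipy.optimize import least_squares
c2=lambda u,v:((u+.5)/4-.5+145,(v+.5)/4-.5+60)
c2s=lambda u,v:((u-560+.5)/4-.5+250,(v+.5)/4-.5+150)
s15=lambda u,v:((u+.5)/1.5-.5,(v+.5)/1.5-.5)
def fit(obs,x0):
    f=lambda p:np.concatenate([proj(c,Rz(p[2])@l(p)+[p[0],p[1],0])-uv for c,uv,l in obs])
    r=least_squares(f,x0,loss="soft_l1"); return r.x,np.round(r.fun.reshape(-1,2),1).tolist()
C=lambda sx,sy:(lambda p:np.array([.095 if sx>0 else p[3],sy*.12,.175]))
D=lambda sy:(lambda p:np.array([p[4],sy*.118,.171]))
o=[("top",c2(43,46),C(1,1)),("top",c2(520,38),C(1,-1)),("top",c2(524,382),C(-1,-1)),("top",c2(36,386),C(-1,1)),
("scene",c2s(598,186),C(-1,-1)),("scene",s15(550,234),C(-1,1)),("scene",s15(640,337),C(1,1)),("scene",s15(465,411),C(1,-1)),
("top",c2(520,413),D(-1)),("top",c2(43,417),D(1))]
p2,r=fit(o,[.75,.1,0,-.09,-.1]);print("cab",np.round(p2,4),r)
cb=lambda x,y,z:Rz(p2[2])@[x,y,z]+[p2[0],p2[1],0]
for z in(.159,.135,.11):
  h=cb(p2[4]-.035,.118-.206,z)
  print("bar",h.round(4),((proj("top",h)-[145,60]+.5)*4).round(),((proj("scene",h)-[250,150]+.5)*4+[560,0]).round())
print("hinge",cb(p2[4],.118,0))
# tri bar top
print(tri(c2(461,425),c2s(612,125)))
im=cv2.imread
import cell
t=bot.camera("top");s=bot.camera("scene")
cv2.imwrite("pics/c3.png",np.hstack([crop(t,240,150,40,56,10),crop(s,248,165,40,56,10)]))
E
```

```text
cab [ 0.7504  0.129   0.0076 -0.0808 -0.0939] [[0.2, 0.3], [0.6, 0.4], [0.5, 0.5], [-0.5, 0.9], [0.0, 3.1], [4.5, -0.3], [2.9, -1.0], [-1.1, 4.6], [0.6, -0.2], [-1.0, 0.1]]
bar [0.6221 0.04   0.159 ] [462. 489.] [613. 122.]
bar [0.6221 0.04   0.135 ] [463. 497.] [612. 154.]
bar [0.6221 0.04   0.11  ] [465. 505.] [612. 186.]
hinge [0.65555189 0.24626732 0.        ]
(array([0.64561057, 0.03377641, 0.18694153]), array([3.04498184, 1.15987151]))
```

View pics/c3.png

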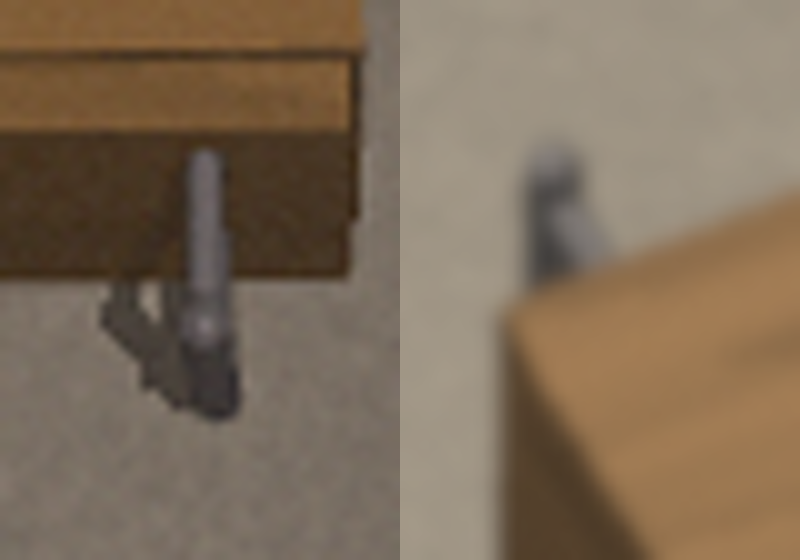

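The handle bar's top is at crop (204,325) in the top view and about (550,160) in the scene view. Both match the fitted prediction within 1 px. Next I'll plan the opening arc and check IK for it.

```bash
cat >> h.py <<'E'
from scipy.spatial.transform import Rotation as Ro
YAW=.0076; H=np.array([.6556,.2463,0])
def door(p,q): return H+Rz(YAW-q)@np.asarray(p,float)   # door-frame point -> world
def down(a): # tool z down, closing line y at world angle a
    y=np.array([np.cos(a),np.sin(a),0]);z=np.array([0,0,-1.]);x=np.cross(y,z)
    return Ro.from_matrix(np.c_[x,y,z]).as_quat(scalar_first=True)
E
python3 - <<'E'
from h import *
hb=lambda z:[-.035,-.206,z]
uvt=((204+.5)/10-.5+240,(325+.5)/10-.5+150);uvs=((550-400+.5)/10-.5+248,(158+.5)/10-.5+165)
print("bar top tri",tri(uvt,uvs))
for s in(0,np.pi):
  for q in(0,.8,1.65,1.8):
    for z in(.116,.22):
      j=bot.solve_ik(door(hb(z),q),down(np.pi/2+YAW-q+s)); print(round(s),q,z,door(hb(z),q).round(3),None if j is None else np.round(j,2))
    
print(bot.read_ft_force(),bot.read_clock())
E
```

```text
bar top tri (array([0.62149256, 0.03997452, 0.15759644]), array([0.1077117 , 0.04310771]))
0 0 0.116 [0.622 0.04  0.116] [-0.05  0.55 -0.15  0.87  0.   -0.06]
0 0 0.22 [0.622 0.04  0.22 ] [-0.05  0.47 -0.    1.1   0.   -0.06]
0 0.8 0.116 [0.484 0.127 0.116] [ 0.11  0.35 -0.48  0.74  0.    0.9 ]
0 0.8 0.22 [0.484 0.127 0.22 ] [ 0.11  0.24 -0.34  0.99  0.    0.9 ]
0 1.65 0.116 [0.453 0.296 0.116] [ 0.44  0.42 -0.38  0.78  0.    2.08]
0 1.65 0.22 [0.453 0.296 0.22 ] [ 0.44  0.32 -0.24  1.02  0.    2.08]
0 1.8 0.116 [0.462 0.326 0.116] [ 0.48  0.46 -0.31  0.8   0.    2.28]
0 1.8 0.22 [0.462 0.326 0.22 ] [ 0.48  0.36 -0.17  1.04  0.    2.28]
3 0 0.116 [0.622 0.04  0.116] [-0.05  0.55 -0.15  0.87  0.    3.08]
3 0 0.22 [0.622 0.04  0.22 ] [-0.05  0.47 -0.    1.1   0.    3.08]
3 0.8 0.116 [0.484 0.127 0.116] [ 0.11  0.35 -0.48  0.74  0.   -2.24]
3 0.8 0.22 [0.484 0.127 0.22 ] [ 0.11  0.24 -0.34  0.99  0.   -2.24]
3 1.65 0.116 [0.453 0.296 0.116] [ 0.44  0.42 -0.38  0.78  0.   -1.06]
3 1.65 0.22 [0.453 0.296 0.22 ] [ 0.44  0.32 -0.24  1.02  0.   -1.06]
3 1.8 0.116 [0.462 0.326 0.116] [ 0.48  0.46 -0.31  0.8   0.   -0.87]
3 1.8 0.22 [0.462 0.326 0.22 ] [ 0.48  0.36 -0.17  1.04  0.   -0.87]
[ 0.48614191 -0.17831267  0.00802871] 1.0
```

```bash
python3 - <<'E'
from h import *
hb=lambda z:[-.035,-.206,z]
Q=lambda q:down(np.pi/2+YAW-q)
bot.move_pose(door(hb(.21),0),Q(0))
print(bot.move_linear(door(hb(.116),0),speed=.12,until_force=10))
bot.set_gripper(0,grasp_force=30)
print("w",bot.read_gripper_width(),bot.read_ft_force().round(1),bot.read_clock())
off=np.zeros(3)
for q in np.arange(.15,1.70,.15):
    bot.move_linear(door(hb(.116),q)+off,speed=.1,rotation=Q(q))
    f=np.array(bot.read_ft_force()); r=Rz(YAW-q)@[0,-1,0]  # outward radial
    print(round(q,2),f.round(1),"radial",round(f@r,1),round(bot.read_gripper_width(),3))
    if np.linalg.norm(f)>35: break
print(bot.read_clock())
for c in("top","scene"):
    cv2.imwrite(f"pics/{c}1.png",crop(bot.camera(c),0,0,512,384,1.5))
E
```

```text
False
w 0.12003288276483016 [0.4 4.3 1.5] 4.8917
0.15 [1.4 5.1 0.6] radial -5.2 0.118
0.3 [ 1.5  5.5 -0.3] radial -5.7 0.12
0.45 [ 2.   4.4 -0.9] radial -4.9 0.12
0.6 [ 2.9  4.9 -2.3] radial -5.7 0.121
0.75 [ 3.3  3.3 -1.6] radial -4.6 0.118
0.9 [ 3.2  2.6 -0.5] radial -4.1 0.119
1.05 [1.9 0.3 2.4] radial -1.8 0.119
1.2 [-0.9  1.8  4.8] radial 0.1 0.118
1.35 [-1.6  0.1  6.2] radial 1.6 0.119
1.5 [-2.1  0.8  7.4] radial 2.0 0.115
1.65 [-3.1  1.3  8.3] radial 3.2 0.12
10.025
```

```bash
python3 - <<'E'
from h import *
bot.set_gripper(1.0)
p=np.array(bot.read_position());p[2]=.24
bot.move_linear(p,speed=.2)
bot.move_pose([.25,.42,.26],bot.read_tool_rot())
for c in("top","scene"):
    cv2.imwrite(f"pics/{c}2.png",crop(bot.camera(c),0,0,512,384,1.5)); np.save(f"{c}2.npy",bot.camera(c))
    for t in("door","door_handle","loupe","rack"):
        print(c,t,[(np.round(d["bbox"]).astype(int).tolist(),round(d["confidence"],2)) for d in bot.search_frame(c,t)][:3])
q=1.65
A=cv2.imread("pics/top2.png"); B=cv2.imread("pics/scene2.png")
print(bot.read_clock())
x,y,w,h=150,120,130,130
S=np.load("scene2.npy");T=np.load("top2.npy")
cv2.imwrite("pics/d2.png",np.hstack([crop(T,130,90,130,145,3),crop(S,210,70,135,145,3)]))
E
```

```text
top door [([128, 165, 88, 122], 0.66)]
top door_handle [([126, 164, 89, 127], 0.78)]
top loupe [([180, 184, 26, 64], 0.78)]
top rack [([129, 166, 89, 121], 0.95)]
scene door [([278, 80, 86, 102], 0.81)]
scene door_handle [([278, 82, 83, 102], 0.77)]
scene loupe [([293, 126, 37, 48], 0.63)]
scene rack [([280, 79, 84, 105], 0.83)]
13.15
```

View pics/d2.png

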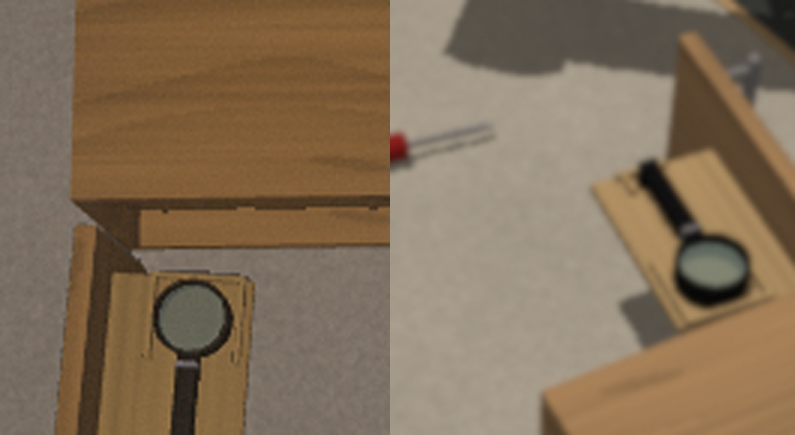

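The door stands wide open. The loupe lies in its rack, with its rim centre at about (193,317) in the top half and (712,263) in the scene half. Its handle tail is at (652,165) in the scene half.

```bash
python3 - <<'E'
from h import *
t=lambda u,v:((u+.5)/3-.5+130,(v+.5)/3-.5+90)
s=lambda u,v:((u-390+.5)/3-.5+210,(v+.5)/3-.5+70)
bt,e=tri(t(193,317),s(712,263));print("barrel top",bt.round(4),e.round(2))
# handle mid-line direction from top view, top surface z~.138
a=atz("top",t(185,430),.138);b=atz("top",t(193,317),.138);d=b-a;print(a,b,"yaw",np.arctan2(d[1],d[0]))
# lens threshold centroid check: dark pixels of loupe in top bbox
T=np.load("top2.npy")[180:252,176:210].astype(int); m=(T.max(2)<60).astype(np.uint8)
n,l,st,c=cv2.connectedComponentsWithStats(m);k=1+st[1:,4].argmax();print(st[k],c[k]+[176,180])
ys,xs=np.where(l==k); 
tail=(xs[ys>ys.max()-25]+176, ys[ys>ys.max()-25]+180); print("tail rows",tail[1].min(),tail[1].max(),np.polyfit(tail[1],tail[0],1), "mean",tail[0].mean(),tail[1].mean())
print(atz("top",(tail[0].mean(),tail[1].mean()),.138),"tail end",atz("top",(tail[0][tail[1]==tail[1].max()].mean(),tail[1].max()+.5),.138))
for q in(1.6,1.65,1.7):
  D=lambda P:Rz(-(YAW-q))@(P-H)
  print(q,"barrel in door frame",D(bt).round(4),"expected x .075; loupe yaw",np.pi/2+YAW-q,((proj("top",door([0,-.236,.171],q))).round(1),proj("top",door([.015,-.236,.171],q)).round(1)))
E
```

```text
barrel top [0.5988 0.1736 0.1356] [-0.24 -0.11]
[0.52305543 0.17624964 0.138     ] [0.59828007 0.17271682 0.138     ] yaw -0.04692914577352046
[  5   3  27  65 443] [192.01354402 217.80812641]
tail rows 223 247 [-7.53576221e-02  2.07807442e+02] mean 190.08247422680412 235.21134020618555
[0.51869465 0.17862527 0.138     ] tail end [0.49457477 0.1791814  0.138     ]
1.6 barrel in door frame [ 0.0739 -0.0552  0.1356] expected x .075; loupe yaw -0.02160367320510348 (array([147.2, 287. ]), array([155.1, 287.2]))
1.65 barrel in door frame [ 0.0766 -0.0514  0.1356] expected x .075; loupe yaw -0.0716036732051033 (array([141. , 286.7]), array([148.9, 287.3]))
1.7 barrel in door frame [ 0.079  -0.0475  0.1356] expected x .075; loupe yaw -0.12160367320510335 (array([134.8, 286.1]), array([142.6, 287.1]))
```

```bash
python3 - <<'E'
from h import *
yl=-.06; ax=np.array([.5985,.1735,0]); g=ax-Rz(yl)@[.065,0,0]; g[2]=.119
print("grip",g)
o=down(np.pi/2+yl)
bot.set_gripper(.5)
bot.move_pose(g+[0,0,.1],o)
print(bot.move_linear(g,speed=.12,until_force=6),bot.read_position())
bot.set_gripper(0,grasp_force=60)
print("w",bot.read_gripper_width(),bot.read_ft_force().round(1),bot.read_finger_force())
f0=bot.read_ft_force()
print(bot.move_linear(g+[0,0,.03],speed=.06,until_force=8))
bot.move_linear(g+[0,0,.10],speed=.15)
print("w",bot.read_gripper_width(),bot.read_ft_force()-f0,bot.read_clock())
T=bot.camera("top");S=bot.camera("scene")
cv2.imwrite("pics/d3.png",np.hstack([crop(T,130,150,130,145,3),crop(S,230,70,135,145,3)]))
for z in(.03,.064):
  print("chair box",z,[((proj("scene",np.array([.573,-.237,z])+Rz(-.0)@[a,b,0])-[98,226]+.5)*6+[396,0]).round().tolist() for a in(-.013,.013) for b in(-.013,.013)],[((proj("top",np.array([.573,-.237,z])+[a,b,0])-[355,160]+.5)*6).round().tolist() for a in(-.013,.013) for b in(-.013,.013)])
E
```

```text
grip [0.53361696 0.17739766 0.119     ]
False [0.53420634 0.1775775  0.11970587]
w 0.1454138550071281 [0.  0.7 5.5] 59.190385937690735
False
w 0.14803295526251473 [ 0.31103599 -0.20799578 -6.09866952] 18.2167
chair box 0.03 [[516.0, 135.0], [592.0, 106.0], [539.0, 197.0], [616.0, 167.0]] [[235.0, 358.0], [164.0, 358.0], [232.0, 288.0], [161.0, 288.0]]
chair box 0.064 [[494.0, 80.0], [572.0, 50.0], [516.0, 142.0], [596.0, 112.0]] [[260.0, 349.0], [186.0, 350.0], [256.0, 276.0], [183.0, 277.0]]
```

View pics/d3.png

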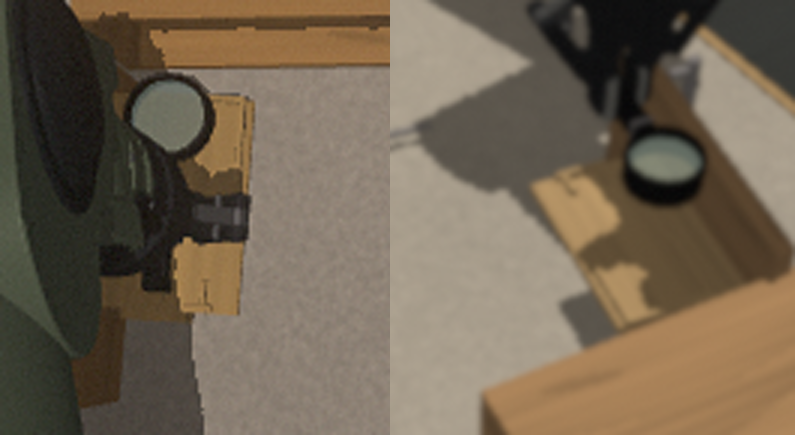

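The loupe is out of the rack, level, and held by its handle. Next is a close look at the pointer, with gamma raised.

```bash
python3 - <<'E'
from h import *
g=lambda im:(255*(im/255.)**.55).astype(np.uint8)
T=np.load("top2.npy");S=np.load("scene2.npy")
cv2.imwrite("pics/p4.png",g(np.hstack([crop(T,390,164,32,44,12),crop(S,100,232,32,44,12)])))
E
```

```text
(no output)
```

View pics/p4.png

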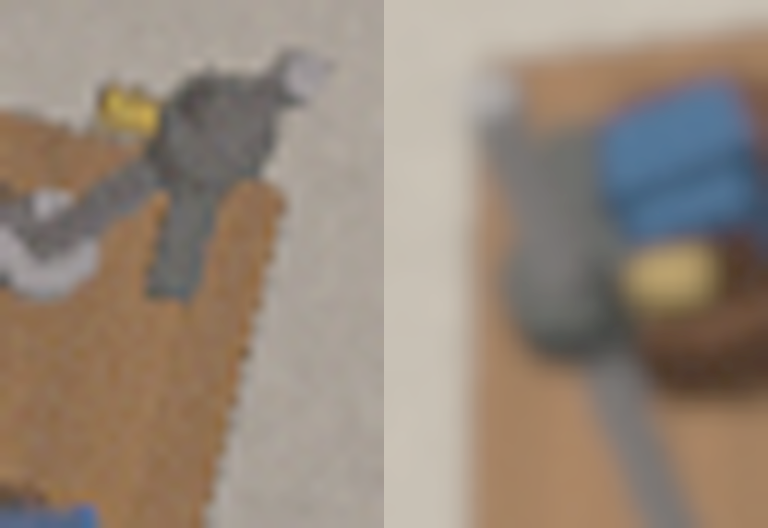

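The pointer tip's end is at (170,293) in the top half and (573,127) in the scene half. The post top is at (303,73) and (494,92).

```bash
python3 - <<'E'
from h import *
t=lambda u,v:((u+.5)/12-.5+390,(v+.5)/12-.5+164)
s=lambda u,v:((u-384+.5)/12-.5+100,(v+.5)/12-.5+232)
P,e=tri(t(303,73),s(494,94));print("post top",P.round(4),e.round(2))
X,e=tri(t(170,292),s(573,127));print("tip",X.round(4),e.round(2))
# collar centre
Y,e=tri(t(212,135),s(562,265));print("collar",Y.round(4),e.round(2))
Y,e=tri(t(45,250),((577-396+.5)/6-.5+98,(358.5)/6-.5+226));print("foot",Y.round(4),e.round(2))
# tip height per view given post xy, radial 29mm along post->stage direction
for pxy in (P[:2],):
  d=np.array([-np.cos(-.2804),-np.sin(-.2804)])*.029
  for c,uv in(("top",t(170,292)),("scene",s(573,127))):
    from scipy.optimize import least_squares
    r=least_squares(lambda z:proj(c,[*(pxy+d),z[0]])-uv,[.13]);print(c,r.x,r.fun.round(2))
print("stage from post", P[:2]-.075*np.array([np.cos(.2804),-np.sin(.2804)]))
E
```

```text
post top [ 0.6411 -0.2555  0.1801] [-0.07 -0.02]
tip [ 0.614  -0.2479  0.1277] [0.14 0.04]
collar [ 0.6397 -0.2554  0.1322] [0.41 0.1 ]
foot [ 0.6398 -0.256   0.0154] [0.04 0.01]
top [0.1294517] [0.18 0.31]
scene [0.12673988] [ 0.37 -0.15]
stage from post [ 0.56900967 -0.23478473]
```

```bash
python3 - <<'E'
from h import *
yl=-.28; L=np.array([.573,-.237,0]); g=L-Rz(yl)@[.065,0,0]; o=down(np.pi/2+yl)
p=np.array(bot.read_position()); 
bot.move_linear([p[0]-.02,p[1]-.03,.225],speed=.2)
bot.move_pose([g[0],g[1],.225],o)
f=bot.move_linear([g[0],g[1],.1317],speed=.06,until_force=6)
print(f,bot.read_position(),g,bot.read_gripper_width(),bot.read_clock())
bot.wait(.3)
gm=lambda im:(255*(im/255.)**.6).astype(np.uint8)
T=bot.camera("top");S=bot.camera("scene");np.save("top5.npy",T);np.save("scene5.npy",S)
cv2.imwrite("pics/e5.png",gm(np.hstack([crop(T,355,155,66,86,6),crop(S,92,206,66,86,6)])))
for c in("top","scene"): print(c,[(d["bbox"],round(d["confidence"],2)) for d in bot.search_frame(c,"loupe")][:2])
for z in(.128,.15):
  print(z,((proj("top",[*L[:2],z])-[355,155]+.5)*6).round(),((proj("scene",[*L[:2],z])-[92,206]+.5)*6+[396,0]).round())
E
```

```text
False [ 0.51080719 -0.2191657   0.13209044] [ 0.5105314  -0.21903688  0.        ] 0.1455748909595873 21.725
top [([384.9, 194.7, 30.8, 64.7], 0.63)]
scene [([98.3, 181.7, 29.2, 51.2], 0.62), ([277.4, 82.7, 86.2, 98.4], 0.43)]
0.128 [269. 322.] [537. 103.]
0.15 [286. 315.] [521.  61.]
```

View pics/e5.png

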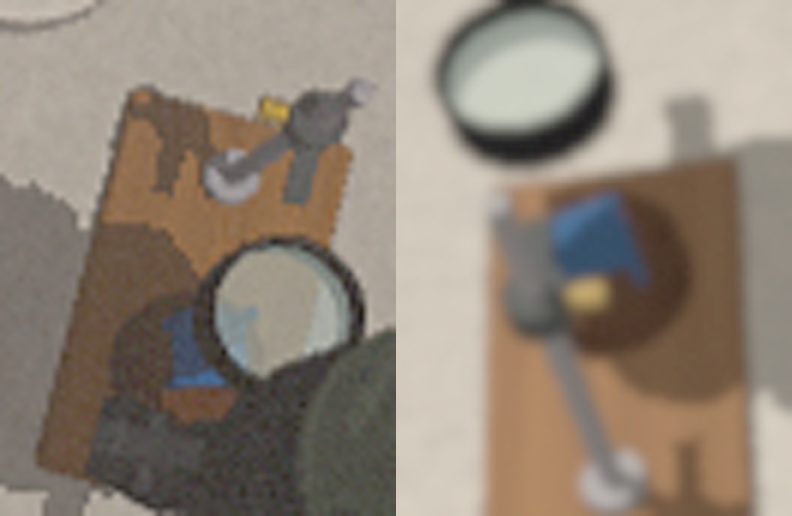

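The loupe is over the chair and clear of everything. Its upper rim centre is at about (283,317) in the top half and (524,65) in the scene half. The predictions were (286,315) and (521,61). The pointer and chair have not moved.

```bash
python3 - <<'E'
from h import *
t=lambda u,v:((u+.5)/6-.5+355,(v+.5)/6-.5+155)
s=lambda u,v:((u-396+.5)/6-.5+92,(v+.5)/6-.5+206)
print(tri(t(283,317),s(524,65)))
a=np.linspace(0,2*np.pi,72)
for c,o,dx in(("top",(355,155),0),("scene",(92,206),396)):
  for z in(.128,.15):
    q=np.array([((proj(c,[.573+.026*np.cos(b),-.237+.026*np.sin(b),z])-o+.5)*6+[dx,0]) for b in a]); print(c,z,"x",q[:,0].min().round(),q[:,0].max().round(),"y",q[:,1].min().round(),q[:,1].max().round())
print(np.abs(bot.read_joint_vel()).max(),bot.read_ft_force().round(1),bot.read_clock())
E
```

```text
(array([ 0.57249618, -0.23665148,  0.14689441]), array([-0.10481024, -0.02682361]))
top 0.128 x 190.0 347.0 y 245.0 400.0
top 0.15 x 206.0 367.0 y 235.0 395.0
scene 0.128 x 450.0 623.0 y 34.0 175.0
scene 0.15 x 432.0 609.0 y -9.0 133.0
0.0019511234777065288 [ 0.4  0.3 -0.8] 22.225
```

```bash
python3 -c "
from h import *
print(bot.read_position(),bot.read_gripper_width());print(bot.close_job())"
```

```text
[ 0.51054543 -0.21905963  0.13171001] 0.1501539455981959
the job is handed in; nothing more can be done
None
```

The job is handed in: the door is open to about 1.65 rad, and the loupe is held level over the stage chair with its lower rim at about 128 mm, matching the measured pointer height to within roughly 2 mm, with the chair and pointer unmoved in the last picture.

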